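# Load a sample carrier through the spring gate of the loading lane

## Task

Pick up the blue sample carrier with the amber vial and load it into the covered lane: slide it upright in at the mouth, pushing the orange spring gate open with it, and on until the gate has swung shut behind it and the carrier presses the red sprung plate at the back in by about half its travel, for half a second. Press gently: never jam the carrier and never drive the plate to the end of its travel. Then let go and leave the carrier standing against the plate behind the shut gate, without disturbing the other things on the bench.

Things in the scene. Friction and masses are not known exactly. Their poses are not given: they have to be found in the camera images.
- carrier: The part to load: blue plastic puck 46 mm across, 48 mm high, with a white band; fixed upright in its centre an amber vial 18 mm across, 48 to 114 mm above the underside, black cap 20 mm across on top to 126 mm. One rigid piece, 0.17 to 0.35 kg. Origin: centre of the underside, z up; round, so its yaw is free. Its underside slides on the bench.
- carrier_grip (a point): Point on the carrier's axis, 92 mm above its underside: where to take the vial so that the fingertips pass above the lane's cover.
- lane: Loading lane fixed on the bench: aluminium side walls 205 mm long, 58 mm high, 56 mm apart inside, feet 100 mm over all, clear cover on top, open at the mouth. The bench top is its floor. Origin: on the bench, middle of the mouth; x runs into the lane along its centre line (away from the robot, turned up to 0.35 rad), z up. The puck passes under the cover.
- slot (a point): Start of the 22 mm wide slot in the clear cover, on the centre line, 22 mm inside the mouth, 58 mm above the bench (cover top; it is 4 mm thick). The carrier's vial runs along this slot. Two blue guides (top 62 mm above the bench) funnel from about 42 mm wide at the mouth down to the slot.
- gate (a joint): Orange spring gate across the mouth: upright flap 50 mm long, 4 mm thick, 6 to 48 mm above the bench. Value in rad: 0 shut, grows swinging inward only, to 1.6. Spring 0.05 N m when shut, 0.11 wide open: about 2 to 4 N on the puck, forward and sideways. It drags along the puck and snaps shut behind it when the puck's centre is about 70 mm inside the mouth.
- gate_hinge (a point): The gate's vertical hinge, 2 mm inside the mouth and 27 mm to the lane's +y side, 27 mm above the bench.
- plate (a joint): Red sprung plate across the back of the lane, facing the mouth, 46 mm wide, 6 to 46 mm above the bench: how far it is pressed in (m), 0 at rest, end of travel 0.012. Gives at 3 N, then 0.6 N more per mm (6.6 N at half travel, 10 N at the end, then solid); damped, so push at 15 mm/s or less. Let go, it eases the carrier back and the carrier stays against it.
- lane_end (a point): Closed end of the lane, on the bench, centre line, 205 mm inside the mouth. Ahead of it a grey stop block carries the red plate, held by a clamp screw through the slot (top 66 mm above the bench). The stop is clamped in another place each time and is NOT measured: the plate's face at rest is 112 to 142 mm inside the mouth. Feel for it, or see it through the cover.
- spare: Bystander: a like carrier, green puck with a clear vial and white cap, same sizes, origin centre of its underside. Leave it alone.
- beaker: Bystander: glass beaker 60 mm across, 75 mm high, origin centre of its underside. Leave it alone.
- bottle: Bystander: white plastic bottle with a blue cap, 60 mm across, 170 mm high, origin centre of its underside. Leave it alone.

How it is judged:
On the way, in this order (a step that is already met when the one before it is completed fails the run):
1. the carrier, upright in the mouth of the lane, holds the gate open (value of joint gate above 0.8 rad and x of carrier in the frame of lane between 0.01 and 0.07 m and y of carrier in the frame of lane between -0.02 and 0.02 m and angle between carrier's own z axis and vertical below 0.25 rad), for 0.05 s.
2. the carrier is past the gate, the gate has swung shut behind it, and the carrier presses the back plate in by 3 to 10.5 mm for 0.3 s (value of joint gate below 0.08 rad and x of carrier in the frame of lane above 0.07 m and y of carrier in the frame of lane between -0.02 and 0.02 m and value of joint plate between 0.003 and 0.0105 m), for 0.3 s.
At the end, for the whole second after the job is handed in: The carrier stands upright (within 0.06 rad), at rest and let go, on the bench in the lane (centre over 70 mm inside the mouth, within 20 mm of the centre line), its side within 5 mm of the back plate; the gate is shut (below 0.08 rad); bystanders are within 20 mm of where they were (value of joint gate below 0.08 rad and x of carrier in the frame of lane above 0.07 m and x of carrier in the frame of plate above -0.028 m and y of carrier in the frame of lane between -0.02 and 0.02 m and angle between carrier's own z axis and vertical below 0.06 rad and height (world z) of carrier below 0.004 m and linear speed of carrier below 0.02 m/s and distance of each of spare, beaker, bottle from where it was at the start of the episode below 0.02 m); the robot touches nothing.
It fails at once if the back plate is driven in by more than 11 mm (value of joint plate above 0.011 m).
It fails at once if the carrier is jammed against the lane or gate with more than 25 N (contact force between carrier and lane above 25 N).
It fails at once if the carrier is tipped by more than 0.5 rad (angle between carrier's own z axis and vertical above 0.5 rad).
It fails at once if a bystander is moved by more than 30 mm or tipped (distance of any of spare, beaker, bottle from where it was at the start of the episode above 0.03 m or angle between any of spare, beaker, bottle's own z axis and vertical above 0.3 rad).
It also fails if it takes over 72 s, if anything falls off the work surface, if the arm or the gripper's body presses on something with over 40 N, if the wrist force passes 120 N, or if a joint passes its speed limit or range.

## Robot

A 6-joint arm with a two-finger parallel gripper is mounted at the origin on the work surface. World frame = base frame: x ahead of the robot, y to its left, z up, the work surface at z = 0. Lengths are in m, angles in rad, forces in N, time in s.
With the tool pointing down it reaches from about 0.375 to 0.975 m from the base axis. Payload 3.8 kg.
Tool frame: the origin (TCP) lies midway between the tips of the shut fingers; the grasp point (between the pads) lies 19 mm behind it; z points along the fingers, y is the line along which they close (so a half turn about z gives the same grasp; the last joint's range is limited). The gripper opens to 85 mm and grips with 20 to 120 N. Pads are 22 mm wide; open, the fingers measure 114 mm over their backs; the gripper's body (76 mm by 85 mm) begins 54 mm behind the grasp point. The pads swing forward as they close: fully open they stand 13 mm farther back than shut.
Start: joints at [-1.298, 0.264, 1.604, -0, 1.274, -0.037], TCP at [0.206, -0.643, 0.231] pointing down, gripper open.
Joint ranges: [-2.63, 2.63], [-0.94, 2.18], [0.31, 2.57], [-1.31, 4.45], [0, 2.66], [-2.55, 2.55]. Speed limits (rad/s): [2.57, 2.57, 3.14, 3.14, 3.14, 3.14].

## Interface

Orientations are given as a rotation vector (axis times angle).
In Python, from workcell import bot gives the robot as it stands.
- The arm moves only by the tool servo_tool, never from a script. Its argument "series" is a list of rows, each a list of 7 numbers: the shift along the world's x, y, z in units of 0.15 m (1.0 is 0.15 m), then the turn, a rotation vector about the world's x, y, z in units of 180 degrees (1.0 is 180 degrees), then the closure, from 0 (fully open) to 1 (shut). A call has 1 to 20 rows; each row is the pose to reach, as a shift and turn from the pose commanded when the call began, turning the shorter way round; what a row does not reach only later rows make up. A row lasts 1/10 s, in which the tool goes at most 50 mm and 8.59 degrees, less where a joint would pass 70% of its speed; a pose out of reach is approached as far as the arm can. A call with a number of a shift or a turn outside -1 to 1 is refused whole. A call with a gripper value outside its range is refused whole. The fingers move at their own pace and stop on an object; "newtons" is the grip in N (left out, the last holds). Time passes only in rows, so rows that repeat a pose let the fingers close. It gives the time, the measured TCP pose, the force, the opening and the grip force at its end, in the units of the state.
- bot.read_state(): the state, without advancing time (a new reading comes with each control period).
- bot.read_camera(name): name is "scene" or "top" or "wrist"; returns the picture (384x512x3 uint8, red, green, blue); there is no depth.
- bot.camera_info(name): a dict with "vertical_fov" (degrees; the focal length in pixels is half the picture's height over the tangent of half this angle, whatever the lens; pixels are square), "cx", "cy" (the principal point, pixels), "R" (3x3) and "t" (3): a world point X has camera coordinates R X + t. Camera axes: x right, y down, z forward; pixel columns grow to the right and rows downward; lengths in m; the calibration is good to about 2 mm. A picture is of the moment at which its call begins: read the wrist's pose just before it. camera_info takes no time and is no camera call; for the wrist camera it gives the pose at the moment of the call.
- bot.finish_job(): hands the job in; it is judged then, once.
Trained networks look in the newest picture that a camera, given by its name, has taken for a name from the list of things; names that differ only in an ending like _2 or _b are one class to them, and where a whole thing is asked for, a point or a joint stands for the part that bears it (a point fixed in the world has none). Each returns a list of dicts, best first, with "score" (0 to 1); they miss things now and then, are a little off and sometimes report something else, mostly with a low value. They report only what shows in the picture. A call takes as long as a camera call.
- bot.recognise(target, camera): "box" ([left, top, right, bottom] as shares, 0 to 1, of the picture: columns of its width, rows of its height, round what is visible of it).
- bot.trace(target, camera): "mask" (384x512 bool, what is visible of it) and "box" ([left, top, right, bottom] as shares, 0 to 1, of the picture: columns of its width, rows of its height, round what is visible of it).
- bot.mark_of(target, camera): "at" ([row, column] as shares, 0 to 1, of the picture: columns of its width, rows of its height: a listed point, or the origin of a listed thing).
The state is a dict: "time": time; "q": joint angles; "joint_vel": joint speeds; "joint_torque": joint torques, N m; "tool_pos": TCP position; "tcp_rot": TCP orientation; "wrist_force": force on the tool from outside, world axes, zero at the start; "torque": the same for the moment, N m; "width": opening from 0.0 (shut) to 1.0 (fully open); "grip_force": force on a finger pad.
Only numpy, scipy, OpenCV 4.12 (cv2) and the standard library are available. Lean on these libraries where they do the work, as an engineer would, in place of code of your own. Each camera call takes 0.05 s, during which the arm holds its last target. There are 200 camera calls.

## Working session

There is one attempt and no reset: what is moved stays moved. The work goes in short steps, Python scripts to look and compute and a tool call to move; the robot and the scene stay as the last step left them, time stands still between calls to the robot, and variables do not carry over. Pictures are saved under pics/ and viewed, at most 12 in all, crops included, and the job is handed in when it is done.

Besides the shell and the picture viewer there is one more tool, called by a JSON object that holds its "op" and its "data", one argument or row to a line. servo_tool: Moves the arm, as the interface text tells. Shifts and turns lie within -1 to 1; 1 stands for 0.15 m of shift or 180 degrees of turn. Its arguments: {"type":"object","properties":{"series":{"type":"array","items":{"type":"array","items":{"type":"number"}}},"newtons":{"type":"number"}},"required":["series"]}

```bash
mkdir -p pics; cat > h.py <<'E'
import numpy as np, cv2
from workcell import bot
def ray(cam,at,info=None):
    i=info or bot.camera_info(cam); f=192/np.tan(np.radians(i["vertical_fov"]/2))
    R=np.array(i["R"]);t=np.array(i["t"])
    r,c=at[0]*384,at[1]*512
    d=R.T@np.array([(c-i["cx"])/f,(r-i["cy"])/f,1]); o=-R.T@t
    return o,d
def onz(cam,at,z,info=None):
    o,d=ray(cam,at,info); return o+d*(z-o[2])/d[2]
def proj(cam,X):
    i=bot.camera_info(cam); f=192/np.tan(np.radians(i["vertical_fov"]/2))
    p=np.array(i["R"])@np.array(X)+np.array(i["t"]); return f*p[0]/p[2]+i["cx"],f*p[1]/p[2]+i["cy"]
E
python3 - <<'E'
from h import *
np.set_printoptions(precision=4,suppress=True)
ims=[]
for c in("scene","top"):
    im=bot.read_camera(c); cv2.imwrite(f"pics/{c}.png",im[:,:,::-1])
    i=bot.camera_info(c); print(c,-np.array(i["R"]).T@np.array(i["t"]),i["vertical_fov"])
    for n,z in(("carrier",0),("carrier_grip",.092),("lane",0),("slot",.058),("gate_hinge",.027),("lane_end",0),("spare",0),("beaker",0),("bottle",0)):
        for m in bot.mark_of(n,c)[:2]:
            print(n,round(m["score"],2),np.array(m["at"])*[384,512],onz(c,m["at"],z))
print(bot.read_state())
E
```

```text
scene [ 0.8169 -0.4025  0.6798] 55.613983231494316
carrier 0.9 [298.9824 146.4832] [ 0.4788 -0.259   0.    ]
carrier_grip 0.56 [280.0896 134.1952] [ 0.483  -0.2613  0.092 ]
lane 0.73 [214.0032 228.1984] [ 0.513  -0.0082  0.    ]
slot 0.9 [198.9888 239.9232] [0.5405 0.0045 0.058 ]
gate_hinge 0.64 [199.9104 234.8032] [0.5177 0.017  0.027 ]
gate_hinge 0.49 [210.8928 229.7856] [ 0.5238 -0.0149  0.027 ]
spare 0.7 [328.2048 220.7232] [ 0.6376 -0.2382  0.    ]
beaker 0.84 [135.7824 263.5776] [0.4603 0.2642 0.    ]
bottle 0.78 [159.0144 321.4848] [0.635  0.2556 0.    ]
bottle 0.5 [198.1824 238.592 ] [0.5106 0.0431 0.    ]
top [0.4846 0.0037 0.7356] 57.38633119094636
carrier 0.59 [242.112  371.0976] [ 0.4744 -0.2646  0.    ]
carrier_grip 0.74 [239.6928 384.6144] [ 0.4801 -0.2563  0.092 ]
lane 0.78 [219.9168 241.408 ] [0.5201 0.0073 0.    ]
slot 0.91 [206.784  245.0944] [0.5427 0.0001 0.058 ]
gate_hinge 0.67 [224.2176 234.5984] [0.5101 0.0208 0.027 ]
lane_end 0.63 [128.4864 224.4096] [0.7171 0.0451 0.    ]
spare 0.97 [165.696  352.2048] [ 0.6372 -0.2304  0.    ]
beaker 0.79 [250.9824 109.824 ] [0.4559 0.2762 0.    ]
bottle 0.86 [162.0864 122.0096] [0.6415 0.2606 0.    ]
{'time': 1.0, 'q': array([-1.2979,  0.2639,  1.604 ,  0.    ,  1.2737, -0.0369]), 'joint_vel': array([ 0.0001, -0.0003,  0.0012, -0.    ,  0.0002, -0.0026]), 'joint_torque': array([ -0.0004, -51.5086, -36.7736,  -0.0002,   0.0009,   0.    ]), 'tool_pos': array([ 0.2058, -0.6429,  0.2313]), 'tcp_rot': array([3.104 , 0.4847, 0.0001]), 'wrist_force': array([-0.6657, -0.6093, -0.4914]), 'torque': array([ 0.0237, -0.0022, -0.0565]), 'grip_force': 0.0, 'width': 1.0011126119117746}
```

View pics/top.png

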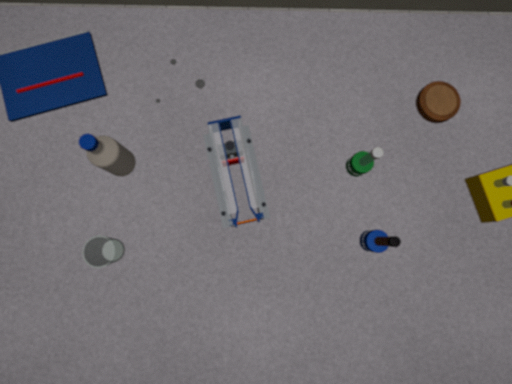

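View pics/scene.png

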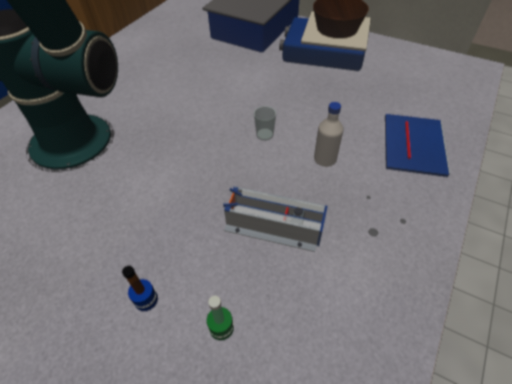

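{"op": "servo_tool", "data": {
  "series": [
    [0.6, 1, 0.4, 0, 0, 0.2, 0],
    [0.6, 1, 0.4, 0, 0, 0.2, 0],
    [0.6, 1, 0.4, 0, 0, 0.2, 0],
    [0.6, 1, 0.4, 0, 0, 0.2, 0],
    [0.6, 1, 0.4, 0, 0, 0.2, 0]
  ]
}}

```text
time: 1.5
tool_pos: [0.2984, -0.4906, 0.2942]
tcp_rot: [2.794, 1.428, 0.002]
wrist_force: [0.6, -1.0, 0.8]
width: 0.996
grip_force: 0.0
```

{"op": "servo_tool", "data": {
  "series": [
    [0.6, 1, 0, 0, 0, 0.2, 0],
    [0.6, 1, 0, 0, 0, 0.2, 0],
    [0.6, 1, 0, 0, 0, 0.2, 0],
    [0.6, 1, 0, 0, 0, 0.2, 0],
    [0.6, 1, 0, 0, 0, 0.2, 0]
  ]
}}

```text
time: 2.0
tool_pos: [0.387, -0.3408, 0.2912]
tcp_rot: [-2.22, -2.223, -0.001]
wrist_force: [-0.1, -0.4, 0.0]
width: 0.999
grip_force: 0.0
```

{"op": "servo_tool", "data": {
  "series": [
    [0.6, 0.5, 0, 0, 0, 0.075, 0],
    [0.6, 0.5, 0, 0, 0, 0.075, 0],
    [0.6, 0.5, 0, 0, 0, 0.075, 0],
    [0.6, 0.5, 0, 0, 0, 0.075, 0],
    [0.6, 0.5, 0, 0, 0, 0.075, 0]
  ]
}}

```text
time: 2.5
tool_pos: [0.4753, -0.269, 0.2908]
tcp_rot: [-1.951, -2.461, 0.002]
wrist_force: [-0.3, -0.2, 0.8]
width: 1.001
grip_force: 0.0
```

```bash
python3 - <<'E'
from h import *
np.set_printoptions(precision=4,suppress=True)
s=bot.read_state();print(s["time"],s["tool_pos"],s["tcp_rot"],s["q"])
c="wrist"
im=bot.read_camera(c); cv2.imwrite(f"pics/w1.png",im[:,:,::-1])
i=bot.camera_info(c); print(c,-np.array(i["R"]).T@np.array(i["t"]),i["vertical_fov"],i["R"])
for n,z in(("carrier",0),("carrier_grip",.092),("lane",0),("slot",.058),("spare",0)):
    for m in bot.mark_of(n,c)[:2]:
        print(n,round(m["score"],2),np.array(m["at"])*[384,512],onz(c,m["at"],z))
E
```

```text
2.5 [ 0.4753 -0.269   0.2908] [-1.9514 -2.4612  0.002 ] [-0.5598 -0.0123  1.8037 -0.0012  1.3511 -0.7896]
wrist [ 0.4607 -0.2056  0.4335] 62.35368981127114 [[ 0.9739  0.2269 -0.0005]
 [ 0.219  -0.9395  0.2635]
 [ 0.0593 -0.2567 -0.9647]]
carrier 0.74 [153.9072 264.704 ] [ 0.4847 -0.2624  0.    ]
carrier_grip 0.95 [166.0032 260.096 ] [ 0.4778 -0.2643  0.092 ]
spare 0.95 [163.584 379.392] [ 0.6426 -0.239   0.    ]
```

View pics/w1.png

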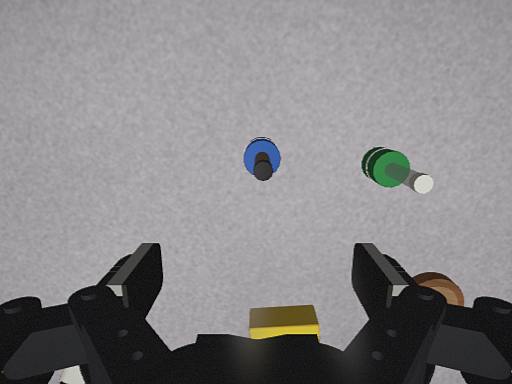

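{"op": "servo_tool", "data": {
  "series": [
    [0.4, 0.8, 0, 0, 0, 0, 0],
    [0.4, 0.8, 0, 0, 0, 0, 0],
    [0.4, 0.8, 0, 0, 0, 0, 0],
    [0.4, 0.8, 0, 0, 0, 0, 0]
  ]
}}

```text
time: 3.2
tool_pos: [0.537, -0.1449, 0.2914]
tcp_rot: [-1.946, -2.466, -0.003]
wrist_force: [0.4, -1.1, 0.6]
width: 0.999
grip_force: 0.0
```

{"op": "servo_tool", "data": {
  "series": [
    [0.4, 0.8, 0, 0, 0, 0, 0],
    [0.4, 0.8, 0, 0, 0, 0, 0],
    [0.4, 0.8, 0, 0, 0, 0, 0],
    [0.4, 0.8, 0, 0, 0, 0, 0],
    [0.4, 0.8, 0, 0, 0, 0, 0]
  ]
}}

```text
time: 3.7
tool_pos: [0.5956, -0.0283, 0.2911]
tcp_rot: [1.949, 2.464, -0.002]
wrist_force: [-0.0, -0.0, -0.2]
width: 0.999
grip_force: 0.0
```

```bash
python3 - <<'E'
from h import *
np.set_printoptions(precision=4,suppress=True)
s=bot.read_state();print(s["time"],s["tool_pos"],s["tcp_rot"])
c="wrist"
im=bot.read_camera(c); i=bot.camera_info(c)
import pickle; pickle.dump((im,i),open("lane.pkl","wb"))
cv2.imwrite("pics/w2.png",cv2.resize(im[:288,100:500,::-1],None,fx=2,fy=2,interpolation=cv2.INTER_CUBIC))
for n,z in(("lane",0),("slot",.058),("gate_hinge",.027),("lane_end",0),("plate",0)):
    for m in bot.mark_of(n,c)[:2]:
        print(n,round(m["score"],2),(np.array(m["at"])*[384,512])[::-1],onz(c,m["at"],z,i))
E
```

```text
3.7 [ 0.5956 -0.0283  0.2911] [ 1.9492  2.4637 -0.0017]
lane 0.69 [204.0832 124.416 ] [ 0.5172 -0.0024  0.    ]
slot 0.8 [213.1968 129.408 ] [ 0.5371 -0.0006  0.058 ]
gate_hinge 0.86 [201.4208 106.4064] [0.5139 0.0205 0.027 ]
gate_hinge 0.36 [150.5792 287.6928] [ 0.4887 -0.2446  0.027 ]
lane_end 0.58 [354.4064 128.9088] [0.7145 0.0379 0.    ]Traceback (most recent call last):
  File "<stdin>", line 9, in <module>
ValueError: it knows: beaker, bottle, carrier, carrier_grip, gate_hinge, lane, lane_end, slot, spare
```

View pics/w2.png

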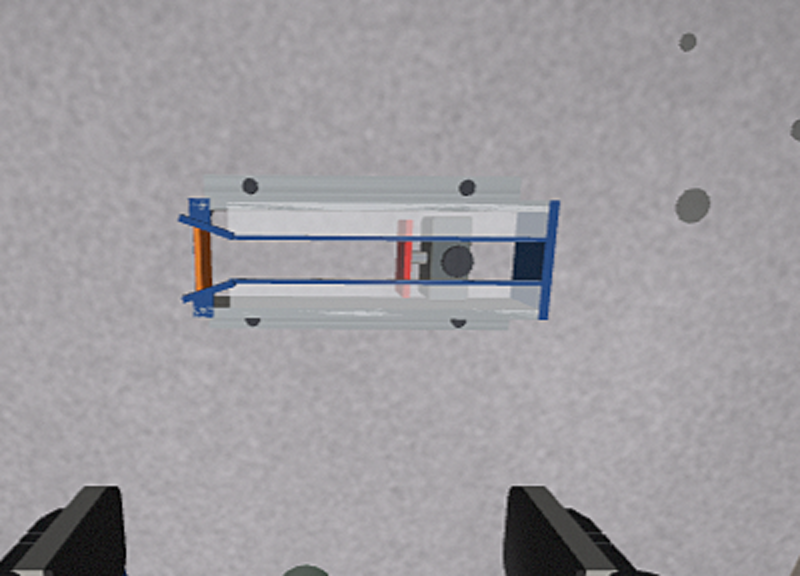

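```bash
python3 - <<'E'
from h import *
import pickle
np.set_printoptions(precision=4,suppress=True)
im,i=pickle.load(open("lane.pkl","rb"))
P=lambda x,y,z: onz("wrist",[(y+.0)/2/384,((x)/2+100)/512],z,i)
a=(P(235,238,.06)+P(235,282,.06))/2; b=(P(546,240,.06)+P(544,283,.06))/2
print("slot start",a,"end",b,np.linalg.norm(P(235,238,.06)-P(235,282,.06)))
d=(b-a)[:2];L=np.linalg.norm(d);yaw=np.arctan2(d[1],d[0]);print("len",L,"yaw",yaw)
u=d/L; m=a[:2]-u*.022; print("mouth",m)
n=np.array([-u[1],u[0]])
for nm,(x,y,z) in dict(plate=(400,222,.046),plate2=(397,296,.046),gate=(195,260,.048),hin=(208,212,.048),wallT=(300,206,.058),wallB=(300,318,.058)).items():
    q=P(x,y,z)[:2]-m; print(nm,q@u,q@n)
# other estimates of mouth from marks
for q in([.5427,.0001],[.5405,.0045],[.5371,-.0006]): q=np.array(q)-m; print(q@u,q@n)
E
```

```text
slot start [ 0.5423 -0.      0.06  ] end [0.7171 0.0401 0.06  ] 0.025001555531000346
len 0.1793337055351842 yaw 0.2257381739506301
mouth [ 0.5209 -0.005 ]
plate 0.1183842422405807 0.021681373236370313
plate2 0.11832721180471538 -0.021888821708035845
gate -0.003328385314122912 -0.0008054736021673357
hin 0.005513089749379948 0.026828759126264215
wallT 0.059575058585079464 0.030320323623119188
wallB 0.05951211168433703 -0.03375950019547664
0.022421902775294277 5.4695292345768766e-05
0.02126255246801423 0.004835480464784451
0.01680730142596737 0.0006258797530375422
```

```bash
python3 - <<'E'
from h import *
np.set_printoptions(precision=4,suppress=True)
R=np.array([[.9739,.2269,-.0005],[.219,-.9395,.2635],[.0593,-.2567,-.9647]]);C=np.array([.4607,-.2056,.4335])
im=cv2.imread("pics/w1.png").astype(int); b,g,r=[im[:,:,k] for k in range(3)]
i0=bot.camera_info("wrist"); i=dict(i0,R=R,t=-R@C)
sub=np.s_[120:190,235:290]
cap=(im.max(2)<55)[sub]; blue=((b>90)&(b>1.6*r))[sub]
y,x=np.nonzero(blue);print("blue",x.min()+235,x.max()+235,y.min()+120,y.max()+120)
y,x=np.nonzero(cap);print("cap",x.min()+235,x.max()+235,y.min()+120,y.max()+120,len(x))
print(onz("wrist",[171/384,263/512],.124,i))
# predict
def pr(X):
    p=R@X+i["t"];f=192/np.tan(np.radians(i["vertical_fov"]/2));return f*p[0]/p[2]+i["cx"],f*p[1]/p[2]+i["cy"]
for X in([.48,-.261],):
    a=np.linspace(0,6.28,60)
    pts=np.array([pr(np.array([X[0]+.023*np.cos(t),X[1]+.023*np.sin(t),z])) for t in a for z in(.0,.048)])
    cp=np.array([pr(np.array([X[0]+.01*np.cos(t),X[1]+.01*np.sin(t),.126])) for t in a])
    print(pts.min(0),pts.max(0),cp.min(0),cp.max(0))
E
```

```text
blue 244 280 140 174
cap 252 272 140 180 126
[ 0.4802 -0.263   0.124 ]
[243.2835 135.081 ] [280.9476 175.8967] [253.1759 159.2842] [273.5048 179.3222]
```

{"op": "servo_tool", "data": {
  "series": [
    [-0.4, -0.75, 0, 0, 0, 0, 0],
    [-0.4, -0.75, 0, 0, 0, 0, 0],
    [-0.4, -0.75, 0, 0, 0, 0, 0],
    [-0.4, -0.75, 0, 0, 0, 0, 0]
  ]
}}

```text
time: 4.35
tool_pos: [0.5338, -0.1441, 0.2916]
tcp_rot: [1.956, 2.457, -0.002]
wrist_force: [0.4, -0.5, -0.2]
width: 1.005
grip_force: 0.0
```

{"op": "servo_tool", "data": {
  "series": [
    [-0.4, -0.75, 0, 0, 0, 0, 0],
    [-0.4, -0.75, 0, 0, 0, 0, 0],
    [-0.4, -0.75, 0, 0, 0, 0, 0],
    [-0.4, -0.75, 0, 0, 0, 0, 0],
    [-0.4, -0.75, 0, 0, 0, 0, 0]
  ]
}}

```text
time: 4.85
tool_pos: [0.4757, -0.2531, 0.2914]
tcp_rot: [1.953, 2.461, 0.001]
wrist_force: [0.2, -0.3, -0.7]
width: 1.0
grip_force: 0.0
```

{"op": "servo_tool", "data": {
  "series": [
    [0.027, -0.06, -0.3, 0, 0, 0, 0],
    [0.027, -0.06, -0.6, 0, 0, 0, 0],
    [0.027, -0.06, -0.9, 0, 0, 0, 0],
    [0.027, -0.06, -0.9, 0, 0, 0, 0]
  ]
}}

```text
time: 5.25
tool_pos: [0.4755, -0.2576, 0.1491]
tcp_rot: [-1.94, -2.453, 0.002]
wrist_force: [-0.9, 0.5, -0.3]
width: 0.996
grip_force: 0.0
```

{"op": "servo_tool", "data": {
  "series": [
    [0, 0, -0.2, 0, 0, 0, 0],
    [0, 0, -0.4, 0, 0, 0, 0],
    [0, 0, -0.55, 0, 0, 0, 0],
    [0, 0, -0.555, 0, 0, 0, 0],
    [0, 0, -0.555, 0, 0, 0, 0]
  ]
}}

```text
time: 5.75
tool_pos: [0.4813, -0.2619, 0.0748]
tcp_rot: [1.948, 2.462, 0.001]
wrist_force: [0.2, -0.2, 0.3]
width: 0.998
grip_force: 0.0
```

```bash
python3 - <<'E'
from h import *
s=bot.read_state();print(s["time"],s["tool_pos"],s["tcp_rot"])
im=bot.read_camera("wrist"); cv2.imwrite("pics/w3.png",im[:,:,::-1])
E
```

```text
5.75 [ 0.48125975 -0.26185489  0.07482184] [1.94829500e+00 2.46247495e+00 6.31779939e-04]
```

View pics/w3.png

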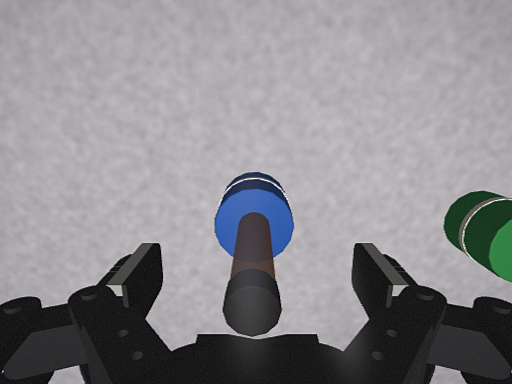

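{"op": "servo_tool", "data": {
  "newtons": 60,
  "series": [
    [-0.01, -0.003, 0, 0, 0, 0, 0],
    [-0.01, -0.003, 0, 0, 0, 0, 0.3],
    [-0.01, -0.003, 0, 0, 0, 0, 0.5],
    [-0.01, -0.003, 0, 0, 0, 0, 0.65],
    [-0.01, -0.003, 0, 0, 0, 0, 0.75],
    [-0.01, -0.003, 0, 0, 0, 0, 0.85],
    [-0.01, -0.003, 0, 0, 0, 0, 1],
    [-0.01, -0.003, 0, 0, 0, 0, 1],
    [-0.01, -0.003, 0, 0, 0, 0, 1],
    [-0.01, -0.003, 0, 0, 0, 0, 1]
  ]
}}

```text
time: 6.8
tool_pos: [0.4786, -0.2623, 0.0731]
tcp_rot: [1.95, 2.463, 0.0]
wrist_force: [0.7, 0.5, 1.3]
width: 0.193
grip_force: 58.5
```

{"op": "servo_tool", "data": {
  "series": [
    [0, 0, 0.05, 0, 0, 0, 1],
    [0, 0.0, 0.1, 0, 0, 0, 1],
    [-0.04, 0.15, 0.1, 0, 0, 0, 1],
    [-0.08, 0.3, 0.1, 0, 0, 0, 1],
    [-0.12, 0.5, 0.1, 0, 0, 0, 1],
    [-0.15, 0.7, 0.1, 0, 0, 0, 1],
    [-0.17, 0.9, 0.1, 0, 0, 0, 1],
    [-0.17, 1, 0.1, 0, 0, 0, 1],
    [-0.17, 1, 0.1, 0, 0, 0, 1]
  ]
}}

```text
time: 7.7
tool_pos: [0.4521, -0.1106, 0.0881]
tcp_rot: [-1.947, -2.465, 0.0]
wrist_force: [-0.2, 0.2, -2.2]
width: 0.198
grip_force: 58.6
```

{"op": "servo_tool", "data": {
  "series": [
    [0, 0.15, 0, 0, 0, 0, 1],
    [0, 0.3, 0, 0, 0, 0, 1],
    [0, 0.45, 0, 0, 0, 0, 1],
    [0, 0.6, 0, 0, 0, 0, 1],
    [0, 0.6, 0, 0, 0, 0, 1],
    [0, 0.6, 0, 0, 0, 0, 1]
  ]
}}

```text
time: 8.3
tool_pos: [0.4531, -0.0228, 0.0883]
tcp_rot: [1.948, 2.463, -0.001]
wrist_force: [-0.9, -0.3, -2.7]
width: 0.193
grip_force: 58.7
```

```bash
python3 - <<'E'
from h import *
np.set_printoptions(precision=4,suppress=True)
s=bot.read_state();print(s["time"],s["tool_pos"],s["tcp_rot"],s["wrist_force"])
out=[]
for c in("wrist","top"):
    im=bot.read_camera(c); 
    for n,z in(("carrier",.01),("carrier_grip",.102),("slot",.058),("gate_hinge",.027)):
        for m in bot.mark_of(n,c)[:1]:
            print(c,n,round(m["score"],2),(np.array(m["at"])*[384,512])[::-1],onz(c,m["at"],z))
    if c=="wrist": out.append(im[:,:,::-1])
    else: out.append(cv2.resize(im[150:278,200:300,::-1],None,fx=3,fy=3))
cv2.imwrite("pics/w4.png",out[0])
E
```

```text
8.3 [ 0.4531 -0.0228  0.0883] [ 1.9485  2.4634 -0.0006] [-0.8819 -0.2554 -2.7197]
wrist carrier 0.66 [258.6112 206.5152] [ 0.4558 -0.0269  0.01  ]
wrist carrier_grip 0.86 [256.6144 268.1088] [ 0.4543 -0.0273  0.102 ]
wrist slot 0.57 [408.5248 221.6064] [ 0.5384 -0.0014  0.058 ]
wrist gate_hinge 0.74 [360.0896 165.1968] [0.512  0.0208 0.027 ]
top slot 0.65 [244.3776 210.0864] [0.5363 0.0014 0.058 ]
top gate_hinge 0.75 [232.0896 223.7952] [0.5109 0.0259 0.027 ]
```

View pics/w4.png

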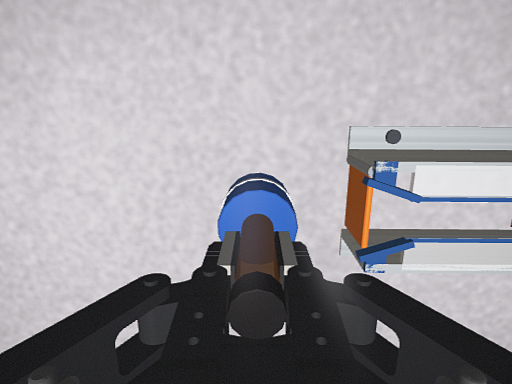

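```bash
python3 - <<'E'
from h import *
np.set_printoptions(precision=4,suppress=True)
im=cv2.imread("pics/w4.png"); i=bot.camera_info("wrist")
print(im[168:216:2,240].tolist())
print(im[222,210:226].tolist(), im[222,292:304].tolist())
# top-face bright-blue boundary
b,g,r=[im[:,:,k].astype(int) for k in range(3)]
m=(b>150)&(r<70)&(np.arange(512)>205)&(np.arange(512)<310)
m[:165]=0;m[240:]=0
pts=[]
for row in range(194,240,2):
    xs=np.nonzero(m[row])[0]
    if len(xs): pts.append((row,xs.min(),xs.max()))
print(pts)
E
```

```text
[[210, 206, 209], [207, 200, 205], [205, 200, 204], [209, 205, 208], [216, 214, 219], [81, 53, 44], [86, 53, 41], [87, 90, 94], [194, 174, 163], [86, 57, 45], [92, 61, 50], [94, 65, 54], [82, 58, 47], [191, 108, 66], [211, 123, 76], [211, 123, 77], [209, 122, 77], [209, 123, 78], [207, 120, 75], [208, 121, 76], [209, 122, 78], [209, 122, 79], [207, 122, 78], [206, 120, 76]]
[[203, 198, 202], [203, 198, 202], [204, 200, 204], [206, 200, 207], [207, 203, 208], [209, 206, 211], [216, 215, 222], [166, 163, 164], [175, 102, 73], [203, 106, 49], [209, 116, 64], [207, 116, 64], [206, 117, 64], [206, 114, 64], [206, 115, 65], [206, 113, 66]] [[200, 110, 60], [199, 111, 63], [201, 110, 62], [196, 105, 57], [153, 76, 36], [182, 172, 179], [203, 201, 208], [200, 195, 199], [197, 191, 195], [196, 191, 194], [197, 192, 196], [199, 192, 196]]
[(194, np.int64(239), np.int64(276)), (196, np.int64(235), np.int64(279)), (198, np.int64(232), np.int64(281)), (200, np.int64(230), np.int64(284)), (202, np.int64(228), np.int64(287)), (204, np.int64(227), np.int64(288)), (206, np.int64(225), np.int64(289)), (208, np.int64(223), np.int64(291)), (210, np.int64(222), np.int64(292)), (212, np.int64(222), np.int64(293)), (214, np.int64(221), np.int64(294)), (216, np.int64(220), np.int64(295)), (218, np.int64(219), np.int64(295)), (220, np.int64(219), np.int64(295)), (222, np.int64(219), np.int64(296)), (224, np.int64(219), np.int64(296)), (226, np.int64(219), np.int64(296)), (228, np.int64(219), np.int64(297)), (230, np.int64(219), np.int64(296)), (232, np.int64(219), np.int64(296)), (234, np.int64(219), np.int64(295)), (236, np.int64(219), np.int64(295)), (238, np.int64(221), np.int64(294))]
```

```bash
cat >> h.py <<'E'
from scipy.optimize import least_squares
def puck(im,i,zb):
    """im RGB wrist; returns puck centre xy, radius"""
    r,g,b=[im[:,:,k].astype(int) for k in range(3)]
    m=(b>150)&(r<90)&(b>1.6*r)
    P=[]
    for row in range(194,240,2):
        xs=np.nonzero(m[row,200:310])[0]+200
        if len(xs)>15:
            for x in(xs.min(),xs.max()+1): P.append(onz("wrist",[(row+.5)/384,x/512],zb+.048,i)[:2])
    P=np.array(P)
    f=least_squares(lambda v:np.hypot(P[:,0]-v[0],P[:,1]-v[1])-v[2],[*P.mean(0),.023],loss="soft_l1",f_scale=.001)
    return f.x
E
python3 - <<'E'
from h import *
np.set_printoptions(precision=4,suppress=True)
im=cv2.imread("pics/w4.png")[:,:,::-1]; i=bot.camera_info("wrist")
p=puck(im,i,.015);print(p)
T=bot.read_state()["tool_pos"]
Q=lambda x,y:onz("wrist",[y/384,x/512],.06,i)[:2]
s=(Q(420,199.5)+Q(414,240.5))/2; e=(Q(511,199.5)+Q(511,240.5))/2
print("slot start",s,"later",e,"w",np.linalg.norm(Q(420,199.5)-Q(414,240.5)), np.arctan2(*(e-s)[::-1]))
u=np.array([np.cos(.226),np.sin(.226)]);n=np.array([-u[1],u[0]])
print("puck-tool along/lat",(p[:2]-T[:2])@u,(p[:2]-T[:2])@n,"puck lat rel slot",(p[:2]-s)@n,"along from slot",(p[:2]-s)@u)
m=np.array([.5209,-.005]);print("puck in old lane",(p[:2]-m)@u,(p[:2]-m)@n)
E
```

```text
[ 0.4538 -0.0226  0.0223]
slot start [0.5414 0.0016] later [0.5936 0.0138] w 0.024765379508149284 0.23013070585200493
puck-tool along/lat 0.0009638564058694808 -0.0002620753533880116 puck lat rel slot -0.0039893728004685835 along from slot -0.09076355367179134
puck in old lane -0.06932501313135775 -0.0021306124471099394
```

{"op": "servo_tool", "data": {
  "series": [
    [0.03, 0.03, 0, 0, 0, 0, 1],
    [0.09, 0.05, -0.03, 0, 0, 0, 1],
    [0.15, 0.065, -0.06, 0, 0, 0, 1],
    [0.2, 0.07, -0.093, 0, 0, 0, 1],
    [0.22, 0.0745, -0.093, 0, 0, 0, 1],
    [0.22, 0.0745, -0.093, 0, 0, 0, 1],
    [0.22, 0.0745, -0.093, 0, 0, 0, 1]
  ]
}}

```text
time: 9.5
tool_pos: [0.4856, -0.0111, 0.0738]
tcp_rot: [-1.95, -2.463, 0.001]
wrist_force: [0.3, 0.6, -3.7]
width: 0.195
grip_force: 58.8
```

```bash
python3 - <<'E'
from h import *
np.set_printoptions(precision=4,suppress=True)
s=bot.read_state();T=s["tool_pos"];print(s["time"],T,s["wrist_force"])
i=bot.camera_info("wrist");im=bot.read_camera("wrist")
cv2.imwrite("pics/w5.png",im[:,:,::-1])
p=puck(im,i,T[2]-.0731);print(p,p[:2]-T[:2])
E
```

```text
9.5 [ 0.4856 -0.0111  0.0738] [ 0.2967  0.6227 -3.6773]
[ 0.4866 -0.011   0.0223] [0.001  0.0001]
```

View pics/w5.png

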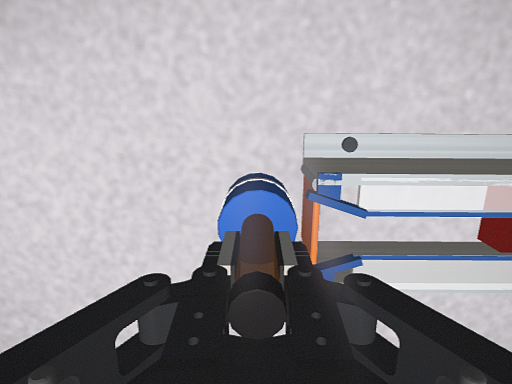

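```bash
python3 - <<'E'
from h import *
np.set_printoptions(precision=4,suppress=True)
i=bot.camera_info("wrist");p=np.array([.4866,-.011])
Q=lambda x,y,z=.06:onz("wrist",[y/384,x/512],z,i)[:2]
for z in(.058,.062):
    s=(Q(366,213.5,z)+Q(362,258,z))/2; e=(Q(511,213,z)+Q(511,258,z))/2
    for yaw in(.226,.23):
        u=np.array([np.cos(yaw),np.sin(yaw)]);n=np.array([-u[1],u[0]])
        print(z,yaw,s,e,np.arctan2(*(e-s)[::-1]),(p-s)@n,(p-e)@n,(p-s)@u,"w",np.linalg.norm(Q(366,213.5,z)-Q(362,258,z)))
E
```

```text
0.058 0.226 [0.5423 0.0009] [0.6191 0.0191] 0.2325502895960039 0.0008811835356252948 0.00036425285740793244 -0.05692542203337469 w 0.02567259172253556
0.058 0.23 [0.5423 0.0009] [0.6191 0.0191] 0.2325502895960039 0.0011088775670958916 0.0009076145680233775 -0.05692144190586241 w 0.02567259172253556
0.062 0.226 [0.5405 0.0022] [0.6153 0.0199] 0.23255028959600393 -0.0007874423879004727 -0.0012913252323526383 -0.05546557150135849 w 0.025024590504514187
0.062 0.23 [0.5405 0.0022] [0.6153 0.0199] 0.23255028959600393 -0.0005655743939966252 -0.0007617573189593206 -0.055468277538530335 w 0.025024590504514187
```

{"op": "servo_tool", "data": {
  "series": [
    [0.02, 0.0045, 0, 0, 0, 0, 1],
    [0.039, 0.009, 0, 0, 0, 0, 1],
    [0.058, 0.0135, 0, 0, 0, 0, 1],
    [0.078, 0.018, 0, 0, 0, 0, 1],
    [0.097, 0.0225, 0, 0, 0, 0, 1],
    [0.117, 0.027, 0, 0, 0, 0, 1],
    [0.136, 0.0315, 0, 0, 0, 0, 1],
    [0.156, 0.036, 0, 0, 0, 0, 1],
    [0.175, 0.041, 0, 0, 0, 0, 1],
    [0.195, 0.0455, 0, 0, 0, 0, 1]
  ]
}}

```text
time: 10.55
tool_pos: [0.509, -0.0053, 0.0734]
tcp_rot: [-1.942, -2.457, 0.017]
wrist_force: [-22.8, -6.2, 18.8]
width: 0.196
grip_force: 64.1
```

{"op": "servo_tool", "data": {
  "series": [
    [0.013, 0.003, 0, 0, 0, 0, 1],
    [0.026, 0.006, 0, 0, 0, 0, 1],
    [0.039, 0.009, 0, 0, 0, 0, 1],
    [0.052, 0.012, 0, 0, 0, 0, 1],
    [0.065, 0.015, 0, 0, 0, 0, 1],
    [0.078, 0.018, 0, 0, 0, 0, 1],
    [0.091, 0.021, 0, 0, 0, 0, 1]
  ]
}}

```text
time: 11.25
tool_pos: [0.5187, -0.0038, 0.0736]
tcp_rot: [-1.937, -2.454, 0.029]
wrist_force: [-30.5, -11.2, 30.5]
width: 0.194
grip_force: 70.5
```

```bash
python3 - <<'E'
from h import *
np.set_printoptions(precision=4,suppress=True)
s=bot.read_state();T=s["tool_pos"];print(s["time"],T,s["wrist_force"],s["torque"])
a=bot.read_camera("wrist");b=bot.read_camera("scene")
x,y=map(int,proj("scene",[.53,0,.05]));print(x,y)
c=cv2.resize(b[y-40:y+40,x-40:x+50],None,fx=4,fy=4,interpolation=cv2.INTER_CUBIC)
c=np.vstack([c,np.zeros((384-c.shape[0],c.shape[1],3),np.uint8)]) if c.shape[0]<384 else c[:384]
cv2.imwrite("pics/w6.png",np.hstack([a[:,100:512],c])[:,:800,::-1])
E
```

```text
11.25 [ 0.5187 -0.0038  0.0736] [-30.4598 -11.167   30.4526] [-2.4209  6.8891  0.2472]
234 200
```

View pics/w6.png

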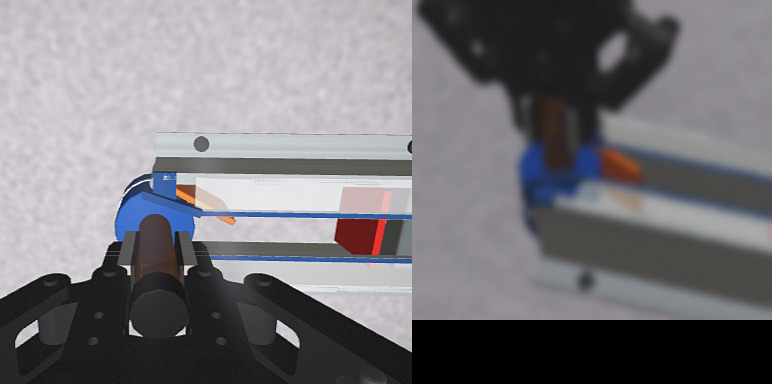

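{"op": "servo_tool", "data": {
  "series": [
    [-0.03, -0.007, 0, 0, 0, 0, 1],
    [-0.065, -0.015, 0.005, 0, 0, 0, 1],
    [-0.065, -0.015, 0.012, 0, 0, 0, 1],
    [-0.065, -0.015, 0.02, 0, 0, 0, 1],
    [-0.065, -0.015, 0.02, 0, 0, 0, 1]
  ]
}}

```text
time: 11.85
tool_pos: [0.5196, -0.0052, 0.0767]
tcp_rot: [1.947, 2.461, -0.003]
wrist_force: [-0.7, -7.7, -4.6]
width: 0.19
grip_force: 58.8
```

{"op": "servo_tool", "data": {
  "series": [
    [0.016, 0.0035, 0, 0, 0, 0, 1],
    [0.032, 0.007, 0, 0, 0, 0, 1],
    [0.048, 0.0105, 0, 0, 0, 0, 1],
    [0.065, 0.014, 0, 0, 0, 0, 1],
    [0.065, 0.014, 0, 0, 0, 0, 1]
  ]
}}

```text
time: 12.35
tool_pos: [0.529, -0.0025, 0.0766]
tcp_rot: [1.949, 2.463, -0.003]
wrist_force: [-2.6, -5.1, -3.1]
width: 0.196
grip_force: 58.9
```

```bash
python3 - <<'E'
from h import *
np.set_printoptions(precision=4,suppress=True)
s=bot.read_state();T=s["tool_pos"];print(s["time"],T,s["wrist_force"],s["torque"])
i=bot.camera_info("wrist");a=bot.read_camera("wrist")
p=puck(a,i,T[2]-.0731);print(p,p[:2]-T[:2])
cv2.imwrite("pics/w7.png",a[100:384,160:512,::-1].repeat(2,0).repeat(2,1))
E
```

```text
12.35 [ 0.529  -0.0025  0.0766] [-2.5892 -5.1285 -3.1204] [-0.9819  0.4418  0.067 ]
[ 0.5301 -0.0043  0.0227] [ 0.0011 -0.0018]
```

View pics/w7.png

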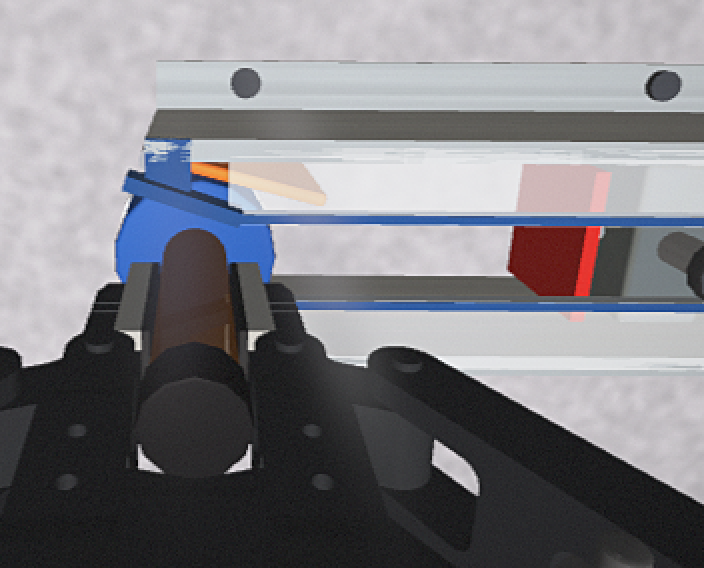

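{"op": "servo_tool", "data": {
  "series": [
    [0.016, 0.0037, 0, 0, 0, 0, 1],
    [0.032, 0.0074, 0, 0, 0, 0, 1],
    [0.048, 0.011, 0, 0, 0, 0, 1],
    [0.065, 0.015, 0, 0, 0, 0, 1],
    [0.081, 0.0187, 0, 0, 0, 0, 1],
    [0.097, 0.0224, 0, 0, 0, 0, 1]
  ]
}}

```text
time: 13.0
tool_pos: [0.5438, 0.0012, 0.0769]
tcp_rot: [1.949, 2.462, -0.001]
wrist_force: [-1.0, -4.5, -3.9]
width: 0.195
grip_force: 59.0
```

{"op": "servo_tool", "data": {
  "series": [
    [0.016, 0.0037, 0, 0, 0, 0, 1],
    [0.032, 0.0074, 0, 0, 0, 0, 1],
    [0.048, 0.011, 0, 0, 0, 0, 1],
    [0.065, 0.015, 0, 0, 0, 0, 1],
    [0.081, 0.0187, 0, 0, 0, 0, 1],
    [0.097, 0.0224, 0, 0, 0, 0, 1]
  ]
}}

```text
time: 13.6
tool_pos: [0.5582, 0.0056, 0.0772]
tcp_rot: [1.95, 2.463, 0.001]
wrist_force: [-0.9, -2.1, -2.9]
width: 0.193
grip_force: 59.1
```

{"op": "servo_tool", "data": {
  "series": [
    [0.016, 0.0037, 0, 0, 0, 0, 1],
    [0.032, 0.0074, 0, 0, 0, 0, 1],
    [0.048, 0.011, 0, 0, 0, 0, 1],
    [0.065, 0.015, 0, 0, 0, 0, 1],
    [0.081, 0.0187, 0, 0, 0, 0, 1],
    [0.097, 0.0224, 0, 0, 0, 0, 1]
  ]
}}

```text
time: 14.2
tool_pos: [0.5729, 0.0089, 0.0772]
tcp_rot: [1.95, 2.462, 0.001]
wrist_force: [-0.6, -1.6, -2.9]
width: 0.193
grip_force: 59.2
```

{"op": "servo_tool", "data": {
  "series": [
    [0.016, 0.0037, 0, 0, 0, 0, 1],
    [0.032, 0.0074, 0, 0, 0, 0, 1],
    [0.048, 0.011, 0, 0, 0, 0, 1],
    [0.065, 0.015, 0, 0, 0, 0, 1],
    [0.081, 0.0187, 0, 0, 0, 0, 1],
    [0.097, 0.0224, -0.005, 0, 0, 0, 1],
    [0.113, 0.0262, -0.01, 0, 0, 0, 1],
    [0.113, 0.0262, -0.01, 0, 0, 0, 1]
  ]
}}

```text
time: 15.0
tool_pos: [0.5893, 0.013, 0.0753]
tcp_rot: [-1.95, -2.462, 0.0]
wrist_force: [0.3, -0.7, -2.8]
width: 0.195
grip_force: 59.4
```

```bash
python3 - <<'E'
from h import *
np.set_printoptions(precision=4,suppress=True)
s=bot.read_state();T=s["tool_pos"];print(s["time"],T,s["wrist_force"],s["torque"])
i=bot.camera_info("wrist");a=bot.read_camera("wrist")
p=puck(a,i,T[2]-.0731);print(p,p[:2]-T[:2])
cv2.imwrite("pics/w8.png",a[100:384,60:460,::-1].repeat(2,0).repeat(2,1))
E
```

```text
15.0 [0.5893 0.013  0.0753] [ 0.2887 -0.6862 -2.778 ] [ 0.0482  0.0003 -0.023 ]
[0.5867 0.0276 0.0258] [-0.0027  0.0146]
```

View pics/w8.png

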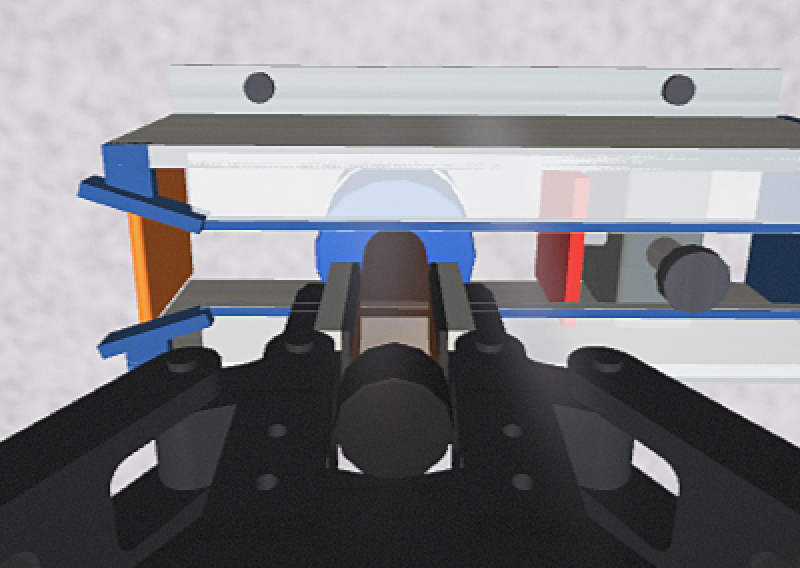

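{"op": "servo_tool", "data": {
  "series": [
    [0.013, 0.003, 0, 0, 0, 0, 1],
    [0.026, 0.006, 0, 0, 0, 0, 1],
    [0.039, 0.009, 0, 0, 0, 0, 1],
    [0.052, 0.012, 0, 0, 0, 0, 1],
    [0.065, 0.015, 0, 0, 0, 0, 1],
    [0.078, 0.018, 0, 0, 0, 0, 1],
    [0.091, 0.021, 0, 0, 0, 0, 1],
    [0.104, 0.024, 0, 0, 0, 0, 1],
    [0.117, 0.027, 0, 0, 0, 0, 1],
    [0.13, 0.03, 0, 0, 0, 0, 1],
    [0.137, 0.0315, 0, 0, 0, 0, 1],
    [0.143, 0.033, 0, 0, 0, 0, 1]
  ]
}}

```text
time: 16.25
tool_pos: [0.6109, 0.0177, 0.0756]
tcp_rot: [-1.95, -2.463, 0.0]
wrist_force: [0.1, -0.2, -2.1]
width: 0.19
grip_force: 59.4
```

{"op": "servo_tool", "data": {
  "series": [
    [0.0065, 0.0015, 0, 0, 0, 0, 1],
    [0.013, 0.003, 0, 0, 0, 0, 1],
    [0.0195, 0.0045, 0, 0, 0, 0, 1],
    [0.0195, 0.0045, 0, 0, 0, 0, 1]
  ]
}}

```text
time: 16.65
tool_pos: [0.6138, 0.0183, 0.0756]
tcp_rot: [1.95, 2.463, 0.0]
wrist_force: [-0.7, -0.5, -3.9]
width: 0.195
grip_force: 59.4
```

{"op": "servo_tool", "data": {
  "series": [
    [0.0065, 0.0015, 0, 0, 0, 0, 1],
    [0.013, 0.003, 0, 0, 0, 0, 1],
    [0.013, 0.003, 0, 0, 0, 0, 1]
  ]
}}

```text
time: 16.95
tool_pos: [0.6157, 0.0188, 0.0755]
tcp_rot: [-1.95, -2.463, 0.0]
wrist_force: [-0.1, -0.4, -3.2]
width: 0.193
grip_force: 59.3
```

{"op": "servo_tool", "data": {
  "series": [
    [0.0065, 0.0015, 0, 0, 0, 0, 1],
    [0.013, 0.003, 0, 0, 0, 0, 1],
    [0.013, 0.003, 0, 0, 0, 0, 1]
  ]
}}

```text
time: 17.25
tool_pos: [0.6168, 0.0191, 0.0754]
tcp_rot: [-1.949, -2.462, 0.002]
wrist_force: [-3.2, -0.9, -1.1]
width: 0.188
grip_force: 59.3
```

{"op": "servo_tool", "data": {
  "series": [
    [0.0065, 0.0015, 0, 0, 0, 0, 1],
    [0.013, 0.003, 0, 0, 0, 0, 1],
    [0.013, 0.003, 0, 0, 0, 0, 1]
  ]
}}

```text
time: 17.55
tool_pos: [0.6191, 0.0196, 0.0754]
tcp_rot: [-1.95, -2.462, 0.001]
wrist_force: [-5.0, -1.3, 0.2]
width: 0.192
grip_force: 59.3
```

{"op": "servo_tool", "data": {
  "series": [
    [0.0065, 0.0015, 0, 0, 0, 0, 1],
    [0.013, 0.003, 0, 0, 0, 0, 1],
    [0.013, 0.003, 0, 0, 0, 0, 1]
  ]
}}

```text
time: 17.85
tool_pos: [0.6208, 0.02, 0.0754]
tcp_rot: [-1.949, -2.462, 0.002]
wrist_force: [-5.7, -1.7, 1.1]
width: 0.196
grip_force: 59.3
```

{"op": "servo_tool", "data": {
  "series": [
    [0.005, 0.0012, 0, 0, 0, 0, 1],
    [0.01, 0.0023, 0, 0, 0, 0, 1],
    [0.01, 0.0023, 0, 0, 0, 0, 1],
    [0.01, 0.0023, 0, 0, 0, 0, 1],
    [0.01, 0.0023, 0, 0, 0, 0, 1],
    [0.01, 0.0023, 0, 0, 0, 0, 1],
    [0.01, 0.0023, 0, 0, 0, 0, 1],
    [0.01, 0.0023, 0, 0, 0, 0, 1],
    [0.01, 0.0023, 0, 0, 0, 0, 1]
  ]
}}

```text
time: 18.75
tool_pos: [0.622, 0.0203, 0.0754]
tcp_rot: [-1.949, -2.462, 0.003]
wrist_force: [-6.0, -1.9, 0.6]
width: 0.192
grip_force: 59.4
```

```bash
python3 - <<'E'
from h import *
s=bot.read_state();print(s["time"],s["tool_pos"],s["wrist_force"])
a=bot.read_camera("wrist")
cv2.imwrite("pics/w9.png",a[100:384,60:460,::-1].repeat(2,0).repeat(2,1))
E
```

```text
18.75 [0.62197323 0.02028378 0.07540005] [-5.97829558 -1.88893225  0.55983757]
```

View pics/w9.png

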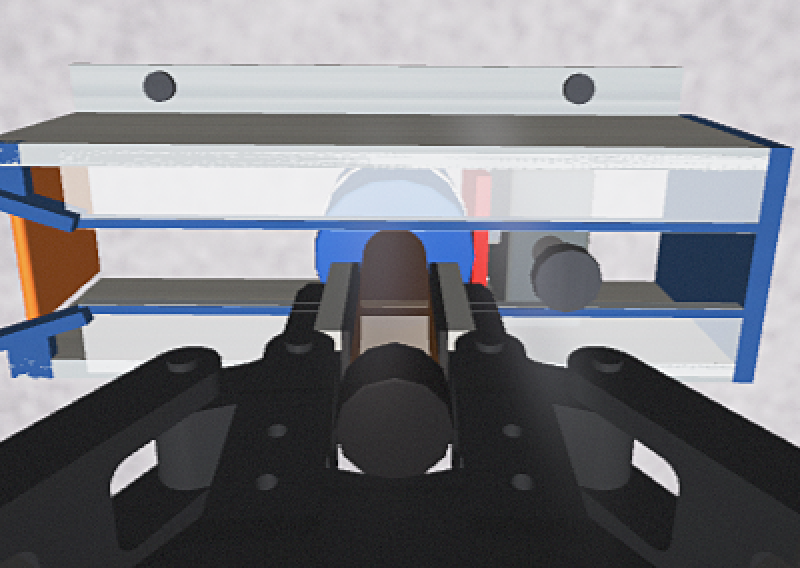

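{"op": "servo_tool", "data": {
  "series": [
    [-0.0065, -0.0015, 0, 0, 0, 0, 1],
    [-0.013, -0.003, 0, 0, 0, 0, 1],
    [-0.0195, -0.0045, 0, 0, 0, 0, 1],
    [-0.026, -0.006, 0, 0, 0, 0, 1],
    [-0.0325, -0.0075, 0, 0, 0, 0, 1],
    [-0.037, -0.0085, 0, 0, 0, 0, 1],
    [-0.037, -0.0085, -0.005, 0, 0, 0, 1],
    [-0.037, -0.0085, -0.01, 0, 0, 0, 1],
    [-0.037, -0.0085, -0.014, 0, 0, 0, 1],
    [-0.037, -0.0085, -0.014, 0, 0, 0, 1],
    [-0.037, -0.0085, -0.014, 0, 0, 0, 1]
  ]
}}

```text
time: 19.9
tool_pos: [0.6176, 0.0192, 0.0735]
tcp_rot: [1.95, 2.463, 0.0]
wrist_force: [-3.7, -0.8, -0.7]
width: 0.196
grip_force: 59.4
```

{"op": "servo_tool", "data": {
  "newtons": 20,
  "series": [
    [0, 0, 0, 0, 0, 0, 1],
    [0, 0, 0, 0, 0, 0, 0.78],
    [0, 0, 0, 0, 0, 0, 0.75],
    [0, 0, 0, 0, 0, 0, 0.72],
    [0, 0, 0, 0, 0, 0, 0.68],
    [0, 0, 0, 0, 0, 0, 0.6],
    [0, 0, 0, 0, 0, 0, 0.5],
    [0, 0, 0, 0, 0, 0, 0.4],
    [0, 0, 0, 0, 0, 0, 0.3],
    [0, 0, 0, 0, 0, 0, 0.3],
    [0, 0, 0, 0, 0, 0, 0.3]
  ]
}}

```text
time: 21.0
tool_pos: [0.6174, 0.0192, 0.0735]
tcp_rot: [-1.95, -2.463, -0.0]
wrist_force: [0.2, -0.1, 0.7]
width: 0.698
grip_force: 0.0
```

{"op": "servo_tool", "data": {
  "series": [
    [0, 0, 0.1, 0, 0, 0, 0.3],
    [0, 0, 0.25, 0, 0, 0, 0.3],
    [0, 0, 0.45, 0, 0, 0, 0.3],
    [0, 0, 0.65, 0, 0, 0, 0.3],
    [0, 0, 0.85, 0, 0, 0, 0.3],
    [0, 0, 1, 0, 0, 0, 0.3],
    [0, 0, 1, 0, 0, 0, 0.3],
    [0, 0, 1, 0, 0, 0, 0.3]
  ]
}}

```text
time: 21.8
tool_pos: [0.6178, 0.0192, 0.2247]
tcp_rot: [1.949, 2.462, 0.002]
wrist_force: [-0.2, -0.4, -0.7]
width: 0.697
grip_force: 0.0
```

```bash
python3 - <<'E'
from h import *
s=bot.read_state();print(s["time"],s["tool_pos"],s["wrist_force"],s["width"])
a=bot.read_camera("wrist")
cv2.imwrite("pics/w10.png",a[60:344,60:460,::-1].repeat(2,0).repeat(2,1))
E
```

```text
21.8 [0.6178432  0.01921658 0.22468758] [-0.2331357  -0.36980622 -0.65611104] 0.6970136310168512
```

View pics/w10.png

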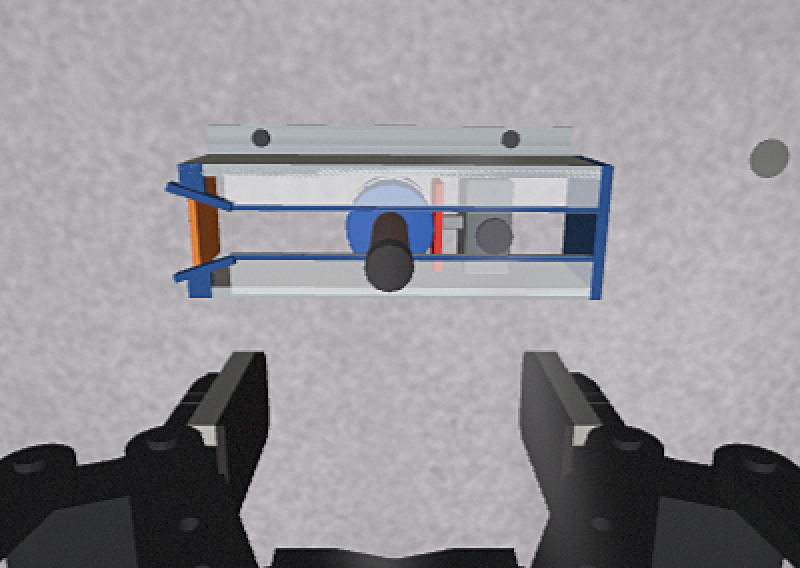

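The carrier stands upright against the plate: its puck edge at column 433 meets the plate at 435. The gate is shut at column 205, and the gripper is clear.

```bash
python3 -c "
from workcell import bot
print(bot.finish_job())"
```

```text
the job is handed in; nothing more can be done
None
```

The carrier is loaded: it pressed the plate in by about 5.5 mm (estimated) for roughly 0.8 s, and was left upright against it behind the shut gate. The job is handed in, but no verdict came back. The one risk is an early snag at the mouth that pushed the wrist force above 30 N along the lane; I put that down to the carrier dragging on the bench rather than jamming in the lane, and it cleared once I lifted it about 3 mm.

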